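Key the knurled collar onto the router arbor and hold it home

TASK

Of the two knurled aluminium collars on the bench, take the one whose bore is wide enough for the steel arbor and slip it over the arbor. Turn it until one of the keyways hidden inside it drops over the arbor's pin, then push it fully home against the orange sprung plate, and finish while still holding it pushed home: do not let go. Leave the bench's other clutter where it is.

Things in the scene. Friction and masses are not known exactly. Their poses are not given: they have to be found in the camera images.
- collar_mid (a point): Centre (half-way up, on the axis) of the loose knurled collar that fits: an aluminium ring with dark ribs, 50 mm outer diameter, 50 mm tall, bore 28.4 mm, about 200 g, standing on the bench with the bore upright; z runs up along the bore. Its underside, 25 mm below, has keyways (see collar).
- narrow_mid (a point): Centre (half-way up) of the other loose collar: the same outside (50 mm diameter, 50 mm tall, aluminium, dark ribs), but its bore is only 18 mm, too narrow for the arbor. z runs up.
- seat (a point): On the arbor's axis at the top face of the green arbor unit (150 x 120 mm base, round head 72 mm across its top, 40 mm above the bench, fixed). z up along the arbor. A collar out of line with the pin stops with its underside 23 mm above this point; fully home its underside is 6 mm above it (its centre 31 mm).
- arbor_top (a point): Centre of the arbor's top end, 58 mm above the seat point. Steel arbor, 26 mm diameter, tapering to 16 mm over its top 9 mm; it is locked and does not turn. A brass pin, 6 mm thick, sticks out of one side to 19 mm from the axis, its centre 20 mm above the seat point; its angle differs every time and is not given.
- plate (a joint): Travel in m of the orange sprung plate, a ring 48 mm across round the arbor below the pin: 0 = up (its top 14 mm above the seat point), 0.008 = fully down (6 mm above). Its spring pushes up with 5 N at the top and 10 N at the bottom, so a collar let go rises again.
- collar: The same collar; origin at the centre of its underside. Four keyways in the bore wall, along its x and y axes: 10 mm wide, 20 mm tall from the underside, closed above and outside, so unseen from above. Between them the wall rides on the pin; a quarter turn at most brings a keyway over it.
- tape: Roll of cream tape, 84 mm diameter, 25 mm tall, lying flat; origin under its centre. Clutter.
- glue: White glue bottle with a red cap, 56 mm diameter, 150 mm tall; origin under its centre. Clutter.
- driver: Screwdriver with a yellow handle, lying flat. Clutter.
- offcut: Pale wood offcut, 100 x 45 x 32 mm; origin under its centre. Clutter.
- mallet: Wooden mallet lying flat, 260 mm long; origin under the head end. Clutter.
- sanding_block: Cork sanding block, 110 x 60 x 35 mm; origin under its centre. Clutter.
Things that resemble listed ones, but are neither listed nor needed, are in the scene too. Leave any green or purple look-alike of the collar alone.

How it is judged:
On the way, in this order (a step that is already met when the one before it is completed fails the run):
1. the wide-bore collar is over the arbor (horizontal distance between collar_mid and seat below 0.004 m and z of collar_mid in the frame of seat below 0.072 m), for 0.05 s.
2. a keyway has dropped over the pin (horizontal distance between collar_mid and seat below 0.003 m and z of collar_mid in the frame of seat below 0.042 m), for 0.1 s.
At the end, for the whole second after the job is handed in: Collar within 3 mm of the arbor axis, tilted under 0.08 rad, keyed and pushed home: centre under 33 mm above the seat point, sprung plate down more than 6 of its 8 mm, collar at rest, fingers still bearing on it with over 2 N (horizontal distance between collar_mid and seat below 0.003 m and z of collar_mid in the frame of seat below 0.033 m and angle between collar_mid's own z axis and vertical below 0.08 rad and value of joint plate above 0.006 m and contact force between the fingers and collar above 2 N and linear speed of collar below 0.02 m/s); the arm keeps its last pose, push and grip.
It fails at once if the clutter is disturbed: tape, glue, screwdriver, offcut, mallet or sanding block moved more than 30 mm (distance of any of tape, glue, driver, offcut, mallet, sanding_block from where it was at the start of the episode above 0.03 m).
It also fails if it takes over 48 s, if anything falls off the work surface, if the arm or the gripper's body presses on something with over 40 N, if the wrist force passes 120 N, or if a joint passes its speed limit or range.

ROBOT

A 6-joint arm with a two-finger parallel gripper is mounted at the origin on the work surface. World frame = base frame: x ahead of the robot, y to its left, z up, the work surface at z = 0. Lengths are in m, angles in rad, forces in N, time in s.
With the tool pointing down it reaches from about 0.3 to 0.75 m from the base axis. Payload 8.5 kg.
Tool frame: the origin (TCP) lies at the very end of the fingers, on their centre line; the grasp point (between the pads) lies behind it (bot.grip_depth is the z of the grasp point in the tool frame, in m); z points along the fingers, x is the direction in which the jaws open and shut, and the axes are right-handed (so a half turn about z gives the same grasp; the last joint's range is limited). The gripper opens to 85 mm and grips with 20 to 120 N. Pads are 22 mm wide; open, the fingers measure 114 mm over their backs; the gripper's body (76 mm by 85 mm) begins 54 mm behind the grasp point. The pads swing forward as they close: fully open they stand 13 mm farther back than shut.
Start: joints at [0.977, 0.381, 1.297, -0, 1.464, -0.215], TCP at [0.203, 0.511, 0.231] pointing down, gripper open.
Joint ranges: [-3.11, 3.11], [-0.89, 2.33], [0.22, 2.48], [-1.42, 4.56], [0.17, 2.85], [-2.88, 2.88]. Speed limits (rad/s): [2.39, 2.39, 3.14, 3.14, 3.14, 3.14].

INTERFACE

Orientations are given as a rotation vector (axis times angle).
In Python, from bench import readout, imaging, bot, recognise, place_of gives the robot as it stands.
- The arm moves only by the shell command python3 -m pendant 'ROWS' [FORCE]. ROWS is JSON, a list that holds one entry, the list of rows, each a list of 5 numbers: the shift along the tool's x, y, z in m, then the turn about the tool's z in degrees, then the opening, from 0 (shut) to 1 (fully open). In form: [[[tx, ty, tz, yaw, gripper], ...]]. A call has 1 to 8 rows; each row is the pose to reach, as a shift and turn from the pose commanded when the call began, along the tool's axes at that moment; what a row does not reach only later rows make up. A row lasts 1/10 s, in which the tool goes at most 50 mm and 8.59 degrees, less where a joint would pass 70% of its speed; a pose out of reach is approached as far as the arm can. A call with a gripper value outside its range is refused whole. The fingers move at their own pace and stop on an object; FORCE is the grip in N (left out, the last holds). Time passes only in rows, so rows that repeat a pose let the fingers close. It gives the time, the measured TCP pose, the force and the opening at its end, in the units of the state.
- readout.observe(): the state, without advancing time (a new reading comes with each control period).
- imaging.capture(name): name is "side" or "top"; returns a dict with "pixels" (480x640x3 uint8, blue, green, red), "intrinsics" (3x3 intrinsics, pixels), "R" (3x3) and "t" (3): a world point X has camera coordinates R X + t. Camera axes: x right, y down, z forward; pixel columns grow to the right and rows downward; lengths in m; the calibration is good to about 2 mm. A picture is of the moment at which its call begins. There is no depth.
- bot.job_done(): hands the job in, once; it reports no verdict.
Trained networks look in a picture, given as the dict that the camera call returned (one of the last four; its "shot" number tells which), for a name from the list of things; names that differ only in an ending like _2 or _b are one class to them, and where a whole thing is asked for, a point or a joint stands for the part that bears it (a point fixed in the world has none). Each returns a list of dicts, best first, with "p" (0 to 1); they miss things now and then, are a little off and sometimes report something else, mostly with a low value. They report only what shows in the picture. A call takes as long as a camera call. They do not tell look-alikes from the thing itself.
- recognise(picture, label): "position" ([x, y, z] in m, in the coordinates of the camera as it stood for that picture, good to about 4 mm: the middle of the surface that is visible of it).
- place_of(picture, label): "position" ([x, y, z] in m, in the coordinates of the camera as it stood for that picture, good to about 4 mm: a listed point, or the origin of a listed thing).
The state is a dict: "t": time; "q": joint angles; "joint_velocities": joint speeds; "tau": joint torques, N m; "tool_pos": TCP position; "tool_rot": TCP orientation; "contact_force": force on the tool from outside, world axes, zero at the start; "wrist_torque": the same for the moment, N m; "width": opening from 0.0 (shut) to 1.0 (fully open).
Only numpy, scipy, OpenCV 4.12 (cv2) and the standard library are available. Lean on these libraries where they do the work, as an engineer would, in place of code of your own. Each camera call takes 0.05 s, during which the arm holds its last target.

## Working session

There is one attempt and no reset: what is moved stays moved. The work goes in short steps, Python scripts to look and compute and a shell command to move; the robot and the scene stay as the last step left them, time stands still between calls to the robot, and variables do not carry over. Pictures are saved under pics/ and viewed, and the job is handed in when it is done.

```bash
mkdir -p pics; ls
cat > h.py <<'E'
import numpy as np, cv2
from bench import readout, imaging, bot, recognise, place_of
def w(p,pos): return np.array(p["R"]).T@(np.array(pos)-np.array(p["t"]))
def proj(p,X):
    c=np.array(p["R"])@np.array(X)+np.array(p["t"]); u=np.array(p["intrinsics"])@c; return (u[:2]/u[2]).round(1)
def ray(p,u,v,z):
    R=np.array(p["R"]);t=np.array(p["t"]);K=np.array(p["intrinsics"])
    C=-R.T@t; d=R.T@np.linalg.inv(K)@[u,v,1]; return C+d*(z-C[2])/d[2]
E
python3 - <<'E'
from h import *
print(bot.grip_depth, readout.observe())
for n in ("side","top"):
    p=imaging.capture(n); cv2.imwrite(f"pics/{n}0.png",p["pixels"])
    print(n, "cam", -np.array(p["R"]).T@np.array(p["t"]))
    for l in ("collar_mid","narrow_mid","seat","arbor_top","tape","glue","driver","offcut","mallet","sanding_block"):
        for d in place_of(p,l)[:4]:
            X=w(p,d["position"]); print(l, round(d["p"],2), X.round(4), proj(p,X))
E
```

```text
pics
-0.0187 {'t': 0.0, 'q': array([ 9.76677367e-01,  3.81219183e-01,  1.29831698e+00, -3.76550071e-06,
        1.46360689e+00, -2.15302113e-01]), 'joint_velocities': array([-0.00292621,  0.00013069,  0.00183078,  0.00091232,  0.00014179,
       -0.00180875]), 'tau': array([ 2.57444197e-03, -4.48478043e+01, -2.31269377e+01, -1.09608200e-04,
        4.85742203e-03, -7.91092162e-06]), 'tool_pos': array([0.20322545, 0.51073769, 0.23068038]), 'tool_rot': array([ 2.59948049e+00,  1.76313909e+00, -2.25842257e-03]), 'contact_force': array([-0.50601416, -0.87310356, -0.34475432]), 'wrist_torque': array([-0.04014565, -0.00323078,  0.01980215]), 'width': 1.0002142340771858}
side cam [ 0.22847574 -1.17467619  1.20037682]
collar_mid 0.7 [ 0.4915 -0.252   0.0164] [313.9 345.3]
collar_mid 0.7 [ 0.5676 -0.2133  0.0284] [337.3 325.7]
collar_mid 0.59 [ 0.3937 -0.2912  0.0243] [281.  363.1]
narrow_mid 0.85 [ 0.453  -0.0707  0.0238] [283.8 298. ]
seat 0.92 [0.4743 0.2095 0.0366] [269.9 232.4]
arbor_top 0.9 [0.4757 0.213  0.1016] [269.1 215.6]
tape 0.79 [0.7215 0.0939 0.0016] [354.5 250.3]
glue 0.75 [ 0
[... 518 characters left out ...]
.6 292.9]
narrow_mid 0.72 [0.4128 0.4916 0.0015] [145.8 303.1]
narrow_mid 0.26 [ 0.5613 -0.4193  0.0049] [485.5 258. ]
seat 0.98 [0.4733 0.2144 0.0452] [249.8 282.4]
seat 0.45 [ 0.6992 -0.3192 -0.0012] [448.  208.1]
arbor_top 0.63 [0.4689 0.2153 0.0982] [246.1 283. ]
arbor_top 0.44 [0.4127 0.4912 0.0011] [146.  303.1]
tape 0.88 [ 7.208e-01  9.650e-02 -4.000e-04] [299.7 195.3]
glue 0.93 [ 0.7011 -0.32   -0.0022] [448.1 207.6]
driver 0.7 [ 0.7328  0.3196 -0.0025] [219.5 188.5]
offcut 0.89 [ 0.7296 -0.0828 -0.0015] [364.  194.6]
offcut 0.25 [ 0.4543 -0.0656  0.028 ] [357.1 293.2]
mallet 0.64 [4.125e-01 4.888e-01 4.000e-04] [147.  303.2]
sanding_block 0.79 [ 0.5566 -0.418   0.0032] [484.9 259.7]
```

View pics/side0.png

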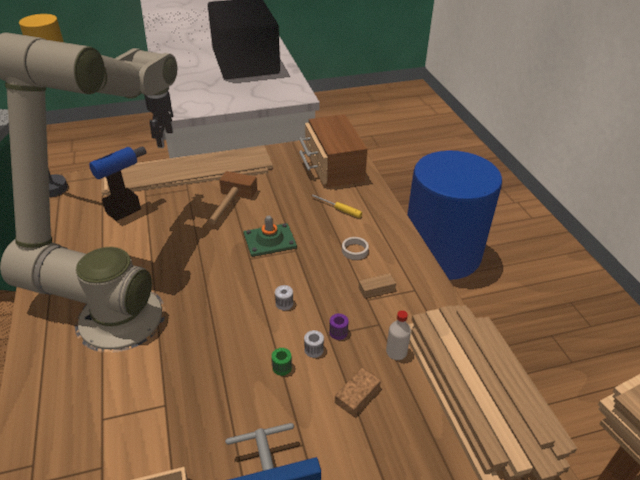

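View pics/top0.png

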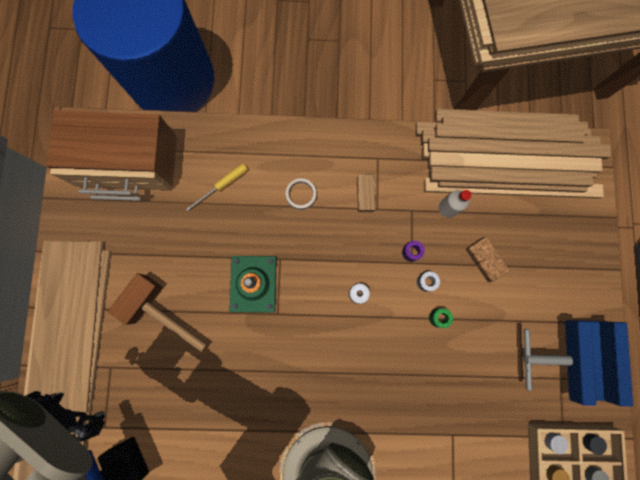

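Run:
```python
from h import *
a=cv2.imread("pics/top0.png"); 
A=cv2.resize(a[225:345,385:465],None,fx=5,fy=5,interpolation=cv2.INTER_CUBIC)
B=cv2.resize(a[240:330,205:265],None,fx=5,fy=5,interpolation=cv2.INTER_CUBIC)
C=np.zeros((600,800,3),np.uint8);C[:600,:400]=A;C[:450,400:700]=B
cv2.imwrite("pics/crop0.png",C)
```

```text
(no output)
```

View pics/crop0.png

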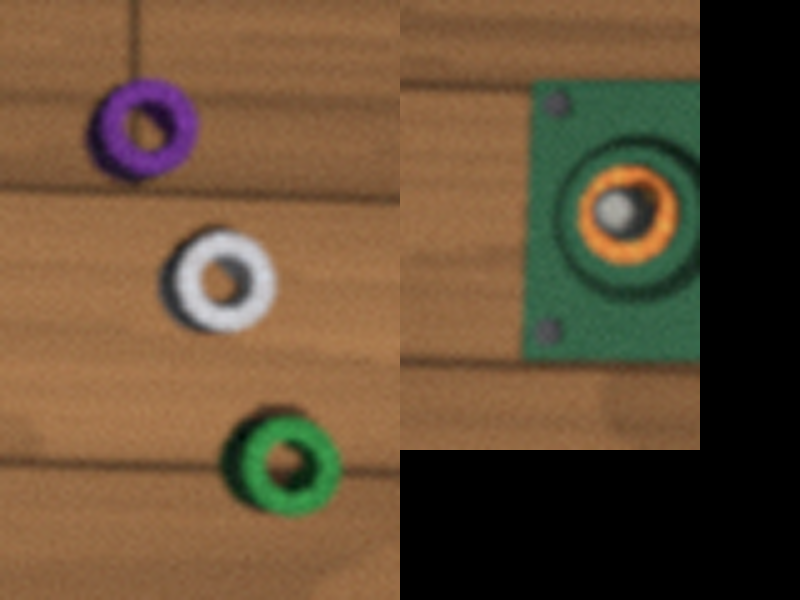

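The top view shows two aluminium rings. The one at (429,282) has the wide bore and stands between the purple ring (414,251) and the green ring (442,318). The narrow one is at (359,293), and the arbor is at (249,283). Next I'll refine these centres from pixels.

```bash
cat >> h.py <<'E'
from scipy.optimize import least_squares
def ring_pts(p,c0,r0,z,mag=None,dr=0.008,sign=None):
    """fit circle of known z to strongest radial edge near radius r0 (world mm), on gray"""
    g=cv2.GaussianBlur(cv2.cvtColor(p["pixels"],cv2.COLOR_BGR2LAB),(3,3),0).astype(float)
    rs=np.arange(r0-dr,r0+dr,0.0005); P=[]
    for a in np.arange(0,2*np.pi,np.pi/36):
        X=[proj2(p,[c0[0]+r*np.cos(a),c0[1]+r*np.sin(a),z]) for r in rs]
        m=np.array(X,np.float32)[None]
        v=cv2.remap(g.astype(np.float32),m[...,0],m[...,1],cv2.INTER_LINEAR)[0]
        d=np.linalg.norm(v[4:]-v[:-4],axis=1); i=d.argmax(); r=rs[i+2]
        P.append([c0[0]+r*np.cos(a),c0[1]+r*np.sin(a)])
    P=np.array(P)
    f=lambda q:np.hypot(P[:,0]-q[0],P[:,1]-q[1])-q[2]
    s=least_squares(f,[*c0,r0],loss="soft_l1",f_scale=0.001)
    return s.x, np.median(abs(f(s.x)))
def proj2(p,X):
    c=np.array(p["R"])@np.array(X)+np.array(p["t"]); u=np.array(p["intrinsics"])@c; return u[:2]/u[2]
E
python3 - <<'E'
from h import *
from scipy.spatial.transform import Rotation as Ro
p=imaging.capture("top"); s=imaging.capture("side")
for n,q in (("top",p),("side",s)):
  for name,c,r,z in (("wide outer",(.4895,-.253),.025,.05),("wide bore",(.4895,-.253),.0142,.05),("narrow outer",(.454,-.068),.025,.05),("narrow bore",(.454,-.068),.009,.05),("head",(.4735,.213),.036,.04),("plate",(.4735,.213),.024,.054)):
    for k in range(3):
        x,e=ring_pts(q,c,r,z,dr=.006); c=x[:2]
    print(n,name,x.round(4),round(e,4))
# base
for n,q in (("top",p),("side",s)):
    hsv=cv2.cvtColor(q["pixels"],cv2.COLOR_BGR2HSV); m=cv2.inRange(hsv,(65,60,30),(95,255,255)) 
    k,l,st,ce=cv2.connectedComponentsWithStats(m)
    for i in range(1,k):
        if st[i,4]>300: print(n,st[i],ce[i])
    L=recognise(q,"seat"); print([(d["p"],w(q,d["position"])) for d in L][:2])
o=readout.observe(); R=Ro.from_rotvec(o["tool_rot"]).as_matrix(); print(R.round(3)); print(o["t"])
E
```

```text
top wide outer [ 0.491  -0.2527  0.0253] 0.0003
top wide bore [ 0.4912 -0.2527  0.0134] 0.0005
top narrow outer [ 0.4539 -0.0697  0.0248] 0.0004
top narrow bore [ 0.4543 -0.0696  0.0078] 0.0003
top head [0.4716 0.2077 0.0327] 0.0011
top plate [0.4727 0.2126 0.0248] 0.0007
side wide outer [ 0.4899 -0.2534  0.0253] 0.0003
side wide bore [ 0.4899 -0.2529  0.0136] 0.0004
side narrow outer [ 0.4531 -0.0696  0.0252] 0.0007
side narrow bore [ 0.4533 -0.07    0.0081] 0.0006
side head [0.4719 0.2079 0.0331] 0.0011
side plate [0.4721 0.2076 0.0234] 0.0011
top [ 230  257   46   55 1925] [253.20623377 284.14753247]
[(0.97, array([0.47001587, 0.20934875, 0.01854277])), (0.33, array([ 0.49017612, -0.24462567,  0.05293117]))]
side [   0    0  147   58 5286] [84.44230042 21.46273174]
side [  263     0   171    80 10738] [353.31169678  34.28217545]
side [  45   88  100   23 1099] [79.43403094 98.99909008]
side [   0  134   15  127 1251] [  5.59872102 197.29496403]
side [244 225  50  29 354] [267.90960452 238.90112994]
[(0.55, array([0.46459358, 0.19318321, 0.01551363])), (0.23, array([0.4671815 , 0.20165228, 0.05374552]))]
[[ 0.37   0.929 -0.   ]
 [ 0.929 -0.37   0.   ]
 [-0.    -0.    -1.   ]]
1.3
```

```bash
python3 -m pendant '[[[-0.29,0.264,0,0,1],[-0.29,0.264,0,0,1],[-0.29,0.264,0,0,1],[-0.29,0.264,0,0,1],[-0.29,0.264,0,0,1],[-0.29,0.264,0,0,1],[-0.29,0.264,0,0,1],[-0.29,0.264,0,0,1]]]'; python3 -m pendant '[[[-0.29,0.264,0,0,1],[-0.29,0.264,0,0,1],[-0.29,0.264,0,0,1],[-0.29,0.264,0,0,1],[-0.29,0.264,0,0,1],[-0.29,0.264,0,0,1],[-0.29,0.264,0,0,1],[-0.29,0.264,0,0,1]]]'
cat > d.py <<'E'
from h import *
from scipy.spatial.transform import Rotation as Ro
import sys
def delta(x,y,z):
    o=readout.observe(); R=Ro.from_rotvec(o["tool_rot"]).as_matrix()
    print("t",o["t"],"pos",o["tool_pos"].round(4),"tool shift",(R.T@(np.array([x,y,z])-o["tool_pos"])).round(4),"x-axis deg",np.degrees(np.arctan2(R[1,0],R[0,0])).round(2),"tilt",R[:,2].round(4),"q6",o["q"][5].round(2),"F",o["contact_force"].round(1),"w",o["width"].round(3))
if __name__=="__main__": delta(*map(float,sys.argv[1:4]))
E
python3 d.py .4905 -.2528 .011
```

```text
t: 2.1
tool_pos: [0.3418, 0.1418, 0.2316]
tool_rot: [2.6, 1.762, 0.001]
contact_force: [1.6, 0.8, 0.2]
width: 1.0
t: 2.9
tool_pos: [0.4799, -0.2258, 0.2312]
tool_rot: [2.601, 1.762, 0.0]
contact_force: [-0.0, -0.7, 0.9]
width: 0.999Traceback (most recent call last):
  File "d.py", line 7, in <module>
    if __name__=="__main__": delta(*map(float,sys.argv[1:4]))
                             ~~~~~^^^^^^^^^^^^^^^^^^^^^^^^^^^
  File "d.py", line 6, in delta
    print("t",o["t"],"pos",o["tool_pos"].round(4),"tool shift",(R.T@(np.array([x,y,z])-o["tool_pos"])).round(4),"x-axis deg",np.degrees(np.arctan2(R[1,0],R[0,0])).round(2),"tilt",R[:,2].round(4),"q6",o["q"][5].round(2),"F",o["contact_force"].round(1),"w",o["width"].round(3))
                                                                                                                                                                                                                                                               ^^^^^^^^^^^^^^^^
AttributeError: 'float' object has no attribute 'round'
```

```bash
sed -i 's/o\["width"\].round(3)/round(o["width"],3)/' d.py; python3 -m pendant '[[[-0.021,0.020,0.1,0,1],[-0.021,0.020,0.1,0,1],[-0.021,0.020,0.1,0,1],[-0.021,0.020,0.1,0,1]]]'; python3 d.py .4905 -.2528 .011
python3 - <<'E'
from h import *
for n in ("top","side"):
    p=imaging.capture(n); cv2.imwrite(f"pics/{n}1.png",p["pixels"][150:420,240:560])
E
```

```text
t: 3.3
tool_pos: [0.4902, -0.2499, 0.1316]
tool_rot: [-2.599, -1.762, 0.001]
contact_force: [1.2, 0.0, 0.4]
width: 0.997
t 3.3 pos [ 0.4902 -0.2499  0.1316] tool shift [-0.0026  0.0015  0.1206] x-axis deg 68.28 tilt [-0.0011  0.001  -1.    ] q6 -1.88 F [1.2 0.  0.4] w 0.997
```

View pics/side1.png

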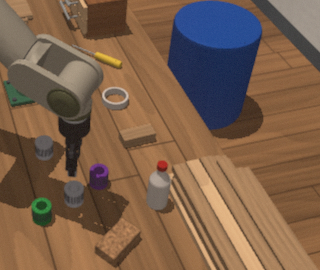

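The side crop shows the open fingers right above the wide collar at (74,193), with room to the purple and green rings. I'll descend and grip.

```bash
python3 -m pendant '[[[-0.0026,0.0015,0.04,0,1],[-0.0026,0.0015,0.08,0,1],[-0.0026,0.0015,0.10,0,1],[-0.0026,0.0015,0.12,0,1],[-0.0026,0.0015,0.12,0,1],[-0.0026,0.0015,0.12,0,1]]]'; python3 d.py .4905 -.2528 .011;  python3 -m pendant '[[[0,0,0,0,0.2],[0,0,0,0,0.2],[0,0,0,0,0.2],[0,0,0,0,0.2],[0,0,0,0,0.2],[0,0,0,0,0.2],[0,0,0,0,0.2],[0,0,0,0,0.2]]]' 60; python3 d.py .4905 -.2528 .011
```

```text
t: 4.0
tool_pos: [0.4917, -0.2533, 0.0134]
tool_rot: [2.597, 1.763, 0.001]
contact_force: [1.2, 0.1, 0.2]
width: 0.999
t 4.0 pos [ 0.4917 -0.2533  0.0134] tool shift [ 0.     -0.0013  0.0024] x-axis deg 68.33 tilt [ 0.0023 -0.002  -1.    ] q6 -1.88 F [1.2 0.1 0.2] w 0.999
t: 4.8
tool_pos: [0.4912, -0.2533, 0.0127]
tool_rot: [2.598, 1.762, 0.001]
contact_force: [-1.3, 0.9, 8.5]
width: 0.577
t 4.8 pos [ 0.4912 -0.2533  0.0127] tool shift [ 0.0002 -0.0008  0.0017] x-axis deg 68.3 tilt [ 0.0017 -0.0012 -1.    ] q6 -1.88 F [-1.3  0.9  8.5] w 0.577
```

```bash
python3 -m pendant '[[[0,0,-0.03,0,0.2],[0,0,-0.08,0,0.2],[0,0,-0.13,0,0.2],[0,0,-0.15,0,0.2],[0,0,-0.15,0,0.2]]]' 60; python3 d.py .472 .21 .163
python3 - <<'E'
from h import *
for n in ("top","side"):
    p=imaging.capture(n)
    cv2.imwrite(f"pics/{n}2.png",p["pixels"]); np.savez(f"cam_{n}.npz",K=p["intrinsics"],R=p["R"],t=p["t"])
    a=cv2.imread(f"pics/{n}0.png"); q=dict(p,pixels=a)
    u,v=map(int,proj(q,[.472,.21,.05])); S=10
    c=cv2.resize(a[v-30:v+30,u-40:u+40],None,fx=S,fy=S,interpolation=cv2.INTER_CUBIC)
    def dr(pts,col):
        P=np.array([(proj2(q,x)-[u-40,v-30]+.5)*S for x in pts]).astype(int); cv2.polylines(c,[P],True,col,1)
    cx,cy=.4725,.2095
    th=np.arange(0,6.3,.1)
    for r,z,col in ((.036,.04,(255,255,0)),(.024,.054,(255,0,0)),(.008,.098,(0,0,255)),(.013,.089,(255,0,255))):
        dr([[cx+r*np.cos(b),cy+r*np.sin(b),z] for b in th],col)
    cv2.imwrite(f"pics/arb_{n}.png",c)
E
```

```text
t: 5.3
tool_pos: [0.4916, -0.2537, 0.1646]
tool_rot: [2.595, 1.76, 0.003]
contact_force: [0.4, 0.1, -2.7]
width: 0.578
t 5.3 pos [ 0.4916 -0.2537  0.1646] tool shift [ 4.236e-01 -1.896e-01 -4.000e-04] x-axis deg 68.3 tilt [ 0.0051 -0.0042 -1.    ] q6 -1.88 F [ 0.4  0.1 -2.7] w 0.578
```

View pics/arb_top.png

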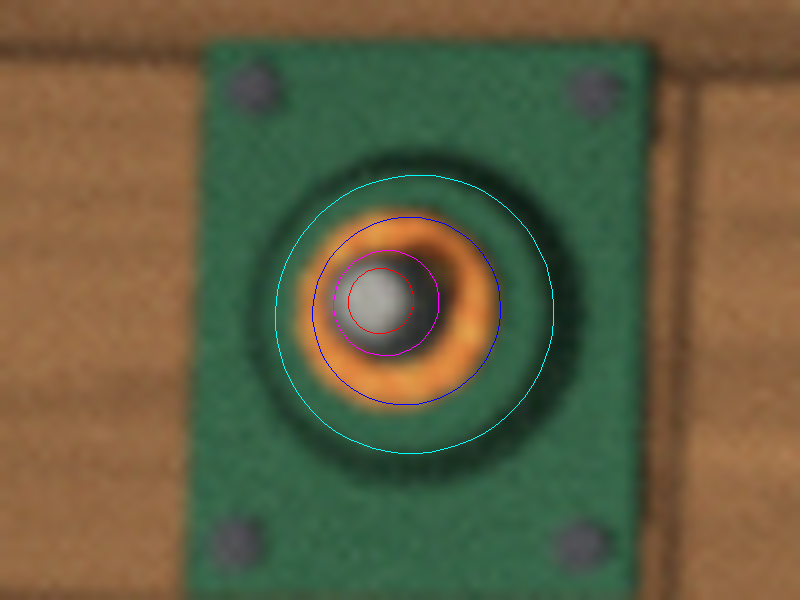

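View pics/arb_side.png

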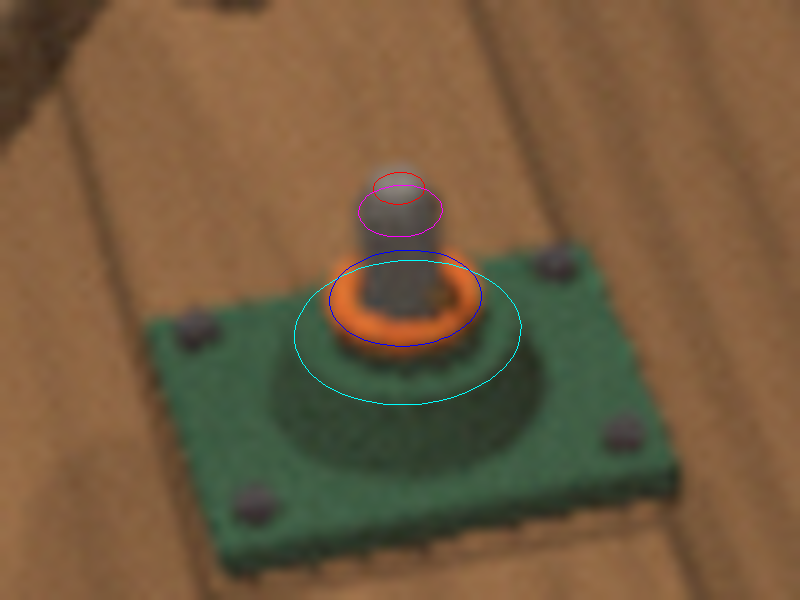

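View pics/side2.png

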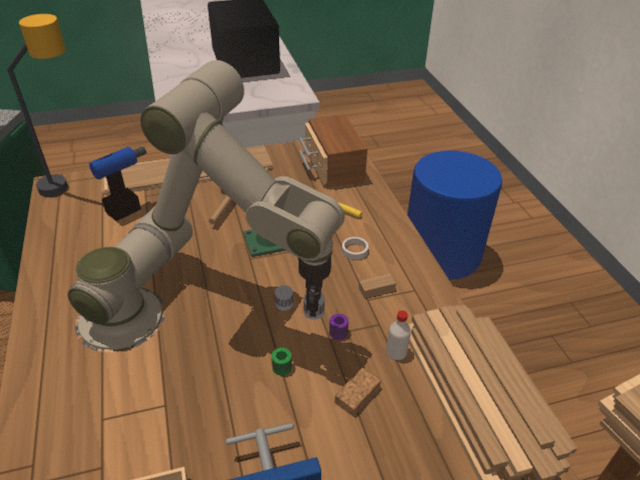

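The overlays put the arbor axis about 2 mm further in +y than I'd drawn it. The orange ring is centred near (397,310) in the top crop against my drawn (406,311). I'll use the arbor at (0.4728, 0.212). The collar is held and lifted.

```bash
python3 d.py .4733 .2118 .163;  python3 -m pendant '[[[0.21,-0.094,0,0,0.2],[0.21,-0.094,0,0,0.2],[0.21,-0.094,0,0,0.2],[0.21,-0.094,0,0,0.2],[0.21,-0.094,0,0,0.2],[0.21,-0.094,0,0,0.2]]]';python3 -m pendant '[[[0.215,-0.095,0,0,0.2],[0.215,-0.095,0,0,0.2],[0.215,-0.095,0,0,0.2],[0.215,-0.095,0,0,0.2],[0.215,-0.095,0,0,0.2],[0.215,-0.095,0,0,0.2],[0.215,-0.095,0,0,0.2],[0.215,-0.095,0,0,0.2]]]'; python3 d.py .4733 .2118 .163
```

```text
t 5.4 pos [ 0.4903 -0.2527  0.1605] tool shift [ 0.4253 -0.1875 -0.0021] x-axis deg 68.29 tilt [-9.e-04  8.e-04 -1.e+00] q6 -1.88 F [-0.2  0.4 -2.1] w 0.574
t: 6.0
tool_pos: [0.4794, -0.0196, 0.1595]
tool_rot: [-2.593, -1.767, 0.004]
contact_force: [-0.5, -0.3, -1.7]
width: 0.577
t: 6.8
tool_pos: [0.4723, 0.2105, 0.1604]
tool_rot: [-2.601, -1.761, 0.003]
contact_force: [0.3, 0.8, -2.2]
width: 0.576
t 6.8 pos [0.4723 0.2105 0.1604] tool shift [ 0.0016  0.0005 -0.0026] x-axis deg 68.22 tilt [-1.9e-03 -7.0e-04 -1.0e+00] q6 -1.0 F [ 0.3  0.8 -2.2] w 0.576
```

Run:
```python
from h import *
P=[]
for n in ("side","top","side","top"):
    p=imaging.capture(n); o=readout.observe(); P.append(o["tool_pos"])
    for l in ("collar_mid",):
        for d in place_of(p,l)[:3]: print(n,l,round(d["p"],2),w(p,d["position"]).round(4))
    if n=="side":
      a=p["pixels"];u,v=map(int,proj(p,[.472,.21,.1])); c=cv2.resize(a[v-35:v+25,u-40:u+40],None,fx=10,fy=10,interpolation=cv2.INTER_CUBIC)
      th=np.arange(0,6.3,.1)
      for (x,y),r,z,col in (((.4728,.212),.013,.089,(255,0,255)),((.4728,.212),.008,.098,(0,0,255)),((.4722,.2115),.025,.148,(0,255,255)),((.4722,.2115),.025,.198,(0,255,0))):
        Q=np.array([(proj2(p,[x+r*np.cos(b),y+r*np.sin(b),z])-[u-40,v-35]+.5)*10 for b in th]).astype(int); cv2.polylines(c,[Q],True,col,1)
      cv2.imwrite("pics/side3.png",c)
print(np.mean(P,0),np.std(P,0))
```

```text
side collar_mid 0.84 [ 0.3958 -0.2889  0.0252]
side collar_mid 0.66 [ 0.5675 -0.2166  0.0239]
side collar_mid 0.65 [0.4716 0.2106 0.1683]
top collar_mid 0.73 [ 0.3984 -0.2876  0.0215]
side collar_mid 0.95 [ 0.5652 -0.214   0.0268]
side collar_mid 0.95 [ 0.3936 -0.2895  0.0233]
side collar_mid 0.71 [0.4741 0.2106 0.167 ]
top collar_mid 0.76 [ 0.5707 -0.2107  0.0215]
top collar_mid 0.55 [ 0.4119  0.4911 -0.0007]
top collar_mid 0.53 [ 0.3975 -0.2889  0.0234]
[0.47243889 0.21081776 0.16109586] [4.50050379e-05 3.16372948e-04 2.73987065e-04]
```

View pics/side3.png

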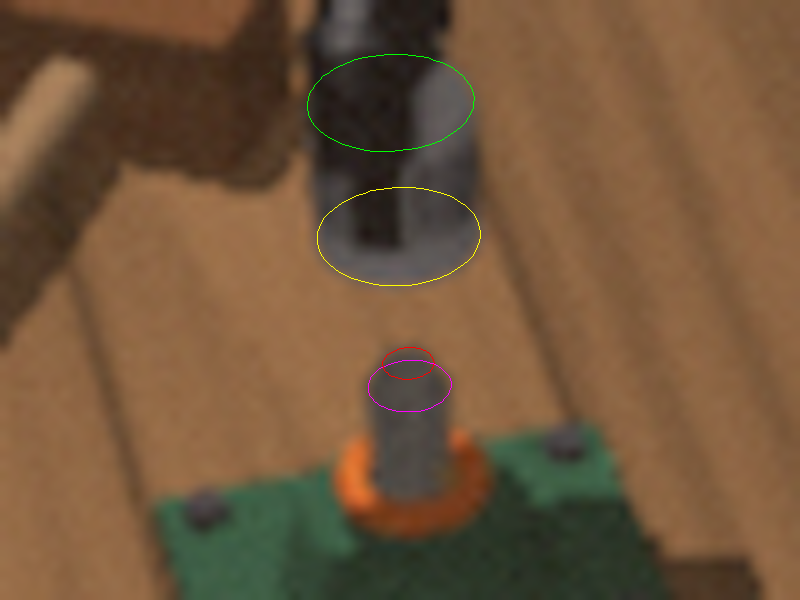

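The collar's lower edge spans columns 317 to 480 around (399,237). It sits over the arbor stem at columns 368 to 450 and matches my overlays, so I'll lower it onto the taper.

```bash
python3 -m pendant '[[[0.001,0.0003,0.04,0,0.2],[0.001,0.0003,0.046,0,0.2],[0.001,0.0003,0.052,0,0.2],[0.001,0.0003,0.058,0,0.2],[0.001,0.0003,0.062,0,0.2],[0.001,0.0003,0.062,0,0.2]]]'; python3 d.py .4728 .2120 .076
```

```text
t: 7.8
tool_pos: [0.473, 0.2126, 0.0994]
tool_rot: [2.6, 1.763, 0.0]
contact_force: [-0.1, 0.9, -1.4]
width: 0.578
t 7.8 pos [0.473  0.2126 0.0994] tool shift [-0.0006  0.      0.0234] x-axis deg 68.3 tilt [ 1.e-04  0.e+00 -1.e+00] q6 -1.0 F [-0.1  0.9 -1.4] w 0.578
```

```bash
python3 -m pendant '[[[0,0,0.006,0,0.2],[0,0,0.012,0,0.2],[0,0,0.017,0,0.2],[0,0,0.020,0,0.2],[0,0,0.022,0,0.2]]]'; python3 d.py .4728 .2120 .076;python3 -m pendant '[[[0,0,0.001,0,0.2],[0,0,0.002,0,0.2],[0,0,0.003,0,0.2]]]'; python3 d.py .4728 .2120 .076
```

```text
t: 8.3
tool_pos: [0.4729, 0.2125, 0.077]
tool_rot: [-2.6, -1.763, 0.001]
contact_force: [0.5, 0.0, -2.2]
width: 0.577
t 8.3 pos [0.4729 0.2125 0.077 ] tool shift [-0.0005  0.0001  0.001 ] x-axis deg 68.3 tilt [-4.e-04 -1.e-04 -1.e+00] q6 -1.0 F [ 0.5  0.  -2.2] w 0.577
t: 8.6
tool_pos: [0.4731, 0.2126, 0.0751]
tool_rot: [2.6, 1.763, 0.001]
contact_force: [-4.1, 0.1, 12.5]
width: 0.577
t 8.6 pos [0.4731 0.2126 0.0751] tool shift [-0.0007 -0.0001 -0.0009] x-axis deg 68.3 tilt [ 9.e-04  1.e-04 -1.e+00] q6 -1.0 F [-4.1  0.1 12.5] w 0.577
```

The collar is over the arbor and resting on the pin with about 15 N. Next I'll turn it in small steps and watch the vertical force.

```bash
for i in 1; do python3 -m pendant '[[[0,0,0,4,0.2],[0,0,0,8,0.2],[0,0,0,8,0.2]]]'; done; python3 d.py .4728 .2120 .076
```

```text
t: 8.9
tool_pos: [0.4737, 0.2127, 0.0752]
tool_rot: [2.716, 1.577, 0.004]
contact_force: [0.9, 0.2, 5.6]
width: 0.576
t 8.9 pos [0.4737 0.2127 0.0752] tool shift [-0.001  -0.0005 -0.0008] x-axis deg 60.27 tilt [ 2.6e-03  3.0e-04 -1.0e+00] q6 -0.86 F [0.9 0.2 5.6] w 0.576
```

```bash
python3 -m pendant '[[[0,0,0,4,0.2],[0,0,0,8,0.2],[0,0,0,8,0.2]]]'; python3 d.py .4728 .2120 .076; python3 -m pendant '[[[0,0,0,4,0.2],[0,0,0,8,0.2],[0,0,0,8,0.2]]]'; python3 d.py .4728 .2120 .076
```

```text
t: 9.2
tool_pos: [0.4738, 0.2125, 0.0752]
tool_rot: [2.819, 1.384, 0.004]
contact_force: [1.6, -0.8, 5.6]
width: 0.579
t 9.2 pos [0.4738 0.2125 0.0752] tool shift [-0.001  -0.0004 -0.0008] x-axis deg 52.31 tilt [ 2.5e-03  1.0e-04 -1.0e+00] q6 -0.72 F [ 1.6 -0.8  5.6] w 0.579
t: 9.5
tool_pos: [0.4735, 0.2124, 0.0751]
tool_rot: [2.909, 1.184, 0.003]
contact_force: [-0.3, -2.5, 7.0]
width: 0.576
t 9.5 pos [0.4735 0.2124 0.0751] tool shift [-0.0008 -0.0002 -0.0009] x-axis deg 44.31 tilt [ 1.9e-03 -2.0e-04 -1.0e+00] q6 -0.58 F [-0.3 -2.5  7. ] w 0.576
```

```bash
python3 -m pendant '[[[0,0,0,4,0.2],[0,0,0,8,0.2],[0,0,0,8,0.2]]]'; python3 d.py .4728 .2120 .076
```

```text
t: 9.8
tool_pos: [0.4735, 0.2124, 0.0751]
tool_rot: [2.984, 0.979, 0.002]
contact_force: [-0.8, -2.6, 6.6]
width: 0.572
t 9.8 pos [0.4735 0.2124 0.0751] tool shift [-0.0008 -0.0001 -0.0009] x-axis deg 36.31 tilt [ 1.7e-03 -2.0e-04 -1.0e+00] q6 -0.44 F [-0.8 -2.6  6.6] w 0.572
```

```bash
python3 -m pendant '[[[0,0,0,4,0.2],[0,0,0,8,0.2],[0,0,0,8,0.2]]]'; python3 d.py .4728 .2120 .076
```

```text
t: 10.1
tool_pos: [0.4731, 0.2124, 0.0747]
tool_rot: [3.045, 0.769, 0.001]
contact_force: [-0.6, -1.8, 5.3]
width: 0.578
t 10.1 pos [0.4731 0.2124 0.0747] tool shift [-0.0005  0.0002 -0.0013] x-axis deg 28.36 tilt [ 6.e-04 -3.e-04 -1.e+00] q6 -0.3 F [-0.6 -1.8  5.3] w 0.578
```

```bash
python3 -m pendant '[[[0,0,0,3,0.2],[0,0,0,5,0.2],[0,0,0,5,0.2]]]'; python3 d.py .4728 .2120 .076
```

```text
t: 10.4
tool_pos: [0.4725, 0.2125, 0.074]
tool_rot: [3.076, 0.638, -0.002]
contact_force: [-1.1, -0.4, -0.1]
width: 0.577
t 10.4 pos [0.4725 0.2125 0.074 ] tool shift [ 0.0001  0.0005 -0.002 ] x-axis deg 23.44 tilt [-1.1e-03 -3.0e-04 -1.0e+00] q6 -0.22 F [-1.1 -0.4 -0.1] w 0.577
```

The force has vanished and z has dropped 1 mm, so a keyway is arriving over the pin. I'll turn a little more and test downwards.

```bash
python3 -m pendant '[[[0,0,0,3,0.2],[0,0,0.001,5,0.2],[0,0,0.002,5,0.2],[0,0,0.003,5,0.2]]]'; python3 d.py .4728 .2120 .059
```

```text
t: 10.8
tool_pos: [0.4727, 0.2126, 0.071]
tool_rot: [-3.101, -0.504, 0.001]
contact_force: [-1.0, 0.9, -1.6]
width: 0.573
t 10.8 pos [0.4727 0.2126 0.071 ] tool shift [-0.0001  0.0006  0.012 ] x-axis deg 18.45 tilt [-6.e-04 -1.e-04 -1.e+00] q6 -0.13 F [-1.   0.9 -1.6] w 0.573
```

```bash
python3 -m pendant '[[[0,0,0.003,0,0.2],[0,0,0.006,0,0.2],[0,0,0.008,0,0.2],[0,0,0.010,0,0.2],[0,0,0.011,0,0.2],[0,0,0.012,0,0.2],[0,0,0.0125,0,0.2],[0,0,0.0125,0,0.2]]]' 100; python3 d.py .4728 .2120 .0585
```

```text
t: 11.6
tool_pos: [0.4729, 0.2126, 0.0592]
tool_rot: [3.101, 0.5, 0.001]
contact_force: [-1.9, -0.6, 5.6]
width: 0.564
t 11.6 pos [0.4729 0.2126 0.0592] tool shift [-0.0003  0.0005  0.0007] x-axis deg 18.32 tilt [ 4.e-04  0.e+00 -1.e+00] q6 -0.13 F [-1.9 -0.6  5.6] w 0.564
```

```bash
for i in 1; do python3 -m pendant '[[[0,0,0.001,0,0.2],[0,0,0.0015,0,0.2],[0,0,0.002,0,0.2],[0,0,0.002,0,0.2]]]'; done; python3 d.py .4728 .2120 .0585
```

```text
t: 12.0
tool_pos: [0.473, 0.2126, 0.0588]
tool_rot: [3.101, 0.5, 0.002]
contact_force: [-6.9, -2.8, 22.9]
width: 0.568
t 12.0 pos [0.473  0.2126 0.0588] tool shift [-0.0004  0.0005  0.0003] x-axis deg 18.33 tilt [ 1.4e-03  1.0e-04 -1.0e+00] q6 -0.13 F [-6.9 -2.8 22.9] w 0.568
```

```bash
python3 -m pendant '[[[0,0,0.001,0,0.2],[0,0,0.0015,0,0.2],[0,0,0.002,0,0.2],[0,0,0.002,0,0.2]]]'; python3 d.py .4728 .2120 .0585
```

```text
t: 12.4
tool_pos: [0.4731, 0.2126, 0.0586]
tool_rot: [3.101, 0.501, 0.005]
contact_force: [-12.8, -4.1, 44.4]
width: 0.57
t 12.4 pos [0.4731 0.2126 0.0586] tool shift [-0.0004  0.0005  0.0001] x-axis deg 18.35 tilt [ 2.9e-03  2.0e-04 -1.0e+00] q6 -0.13 F [-12.8  -4.1  44.4] w 0.57
```

The arm hit a hard stop at z = 0.0586, which is 17 mm below the pin stop as expected. I'll ease the push slightly and check it in a picture.

```bash
python3 -m pendant '[[[0,0,-0.0015,0,0.2],[0,0,-0.0015,0,0.2],[0,0,-0.0015,0,0.2]]]'; python3 d.py .4728 .2120 .0585
python3 - <<'E'
from h import *
p=imaging.capture("side")
for d in place_of(p,"collar_mid")[:4]: print(round(d["p"],2),w(p,d["position"]).round(4))
a=p["pixels"];u,v=map(int,proj(p,[.472,.21,.08])); c=cv2.resize(a[v-30:v+30,u-40:u+40],None,fx=10,fy=10,interpolation=cv2.INTER_CUBIC)
th=np.arange(0,6.3,.1)
for z,col in ((.046,(0,255,255)),(.096,(0,255,0))):
    Q=np.array([(proj2(p,[.4728+.025*np.cos(b),.2122+.025*np.sin(b),z])-[u-40,v-30]+.5)*10 for b in th]).astype(int); cv2.polylines(c,[Q],True,col,1)
cv2.imwrite("pics/side4.png",c); o=readout.observe(); print(o["contact_force"],o["tool_pos"],o["joint_velocities"].round(4))
E
```

```text
t: 12.7
tool_pos: [0.473, 0.2126, 0.0587]
tool_rot: [3.101, 0.5, 0.003]
contact_force: [-9.8, -2.5, 28.6]
width: 0.568
t 12.7 pos [0.473  0.2126 0.0587] tool shift [-0.0004  0.0005  0.0002] x-axis deg 18.34 tilt [ 1.9e-03  1.0e-04 -1.0e+00] q6 -0.13 F [-9.8 -2.5 28.6] w 0.568
0.87 [ 0.3931 -0.2917  0.0239]
0.84 [ 0.5676 -0.2168  0.0246]
0.56 [0.4728 0.2133 0.0679]
0.28 [ 7.231e-01  9.470e-02 -5.000e-04]
[-8.62677887 -3.82763419 28.2516648 ] [0.47300012 0.21260156 0.05875938] [ 0.0003  0.0019 -0.0002  0.0007 -0.0022  0.0004]
```

View pics/side4.png

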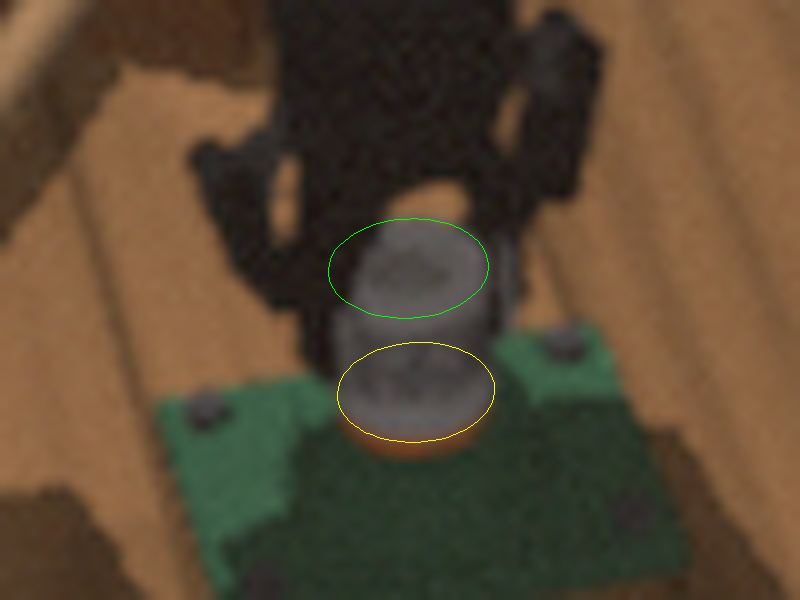

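The collar matches the overlay for fully home: rim at (408,268), underside at (416,392), with only a thin edge of the orange plate below it. The network puts its centre at z = 0.068, where home is 0.071. I'll hand it in.

```bash
python3 -c "
from bench import bot,readout
print(bot.job_done()); print(readout.observe()['contact_force'])"
```

```text
the job is handed in; nothing more can be done
None
the job is handed in; nothing more can be done
```

I took the wide-bore collar from between the purple and green look-alikes, slipped it over the arbor and turned it about 50° until a keyway dropped over the pin. I then pushed it down to the hard stop and handed the job in at about 12.8 s, still gripping it (grip set to 100 N) and pushing down.

**Last checks:**
- **Depth:** the hard stop came about 16.5 mm below where the collar rested on the pin; 17 mm was expected.
- **Push:** the downward push was steady at about 28 N, with about 10 N sideways. The arm was at rest and tilted about 0.002 rad.
- **Side picture:** the collar's outline matched the one drawn for fully home. The network put its centre at z = 0.068 m; home is 0.071 m, and it is good to about 4 mm.

**Not checked directly:** I could not read the plate's travel. I judged it from the collar's depth and the rise in force. I did not measure the clutter again after the first look, but the arm never worked close to it.

No check failed. The only disagreement was over the arbor's position: the measurements differed by up to about 5 mm, and I settled it by matching overlays to the pictures before lowering the collar.

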